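# Clear the test jig and clamp the circuit board

### The arm

A 7-joint arm with a two-finger parallel gripper is mounted at the origin on the work surface. World frame = base frame: x ahead of the robot, y to its left, z up, the work surface at z = 0. Lengths are in m, angles in rad, forces in N, time in s.
With the tool pointing down it reaches from about 0.4 to 0.925 m from the base axis. Payload 4.1 kg.
Tool frame: the origin (TCP) lies on the mounting face of the last link; the fingertips stand 173 mm ahead of it and the grasp point (between the pads) lies 155 mm ahead of it (robot.tip_reach is the z of the fingertips in the tool frame, in m); z points along the fingers, y is the line along which they close (so a half turn about z gives the same grasp; the last joint's range is limited). The gripper opens to 85 mm and grips with 20 to 120 N. Pads are 22 mm wide; open, the fingers measure 114 mm over their backs; the gripper's body (76 mm by 85 mm) begins 54 mm behind the grasp point. The pads swing forward as they close: fully open they stand 13 mm farther back than shut.
Start: joints at [1.03, 0.398, 0.045, 1.537, -0.019, 1.207, -0.051], TCP at [0.278, -0.588, 0.405] pointing down, gripper open.
Joint ranges: [-2.82, 2.82], [-0.49, 2.23], [-1.37, 1.46], [0, 2.46], [-1.36, 4.5], [0.23, 2], [-2.94, 2.94]. Speed limits (rad/s): [2.57, 2.57, 3.14, 3.14, 3.14, 3.14, 3.14].

### API

Orientations are given as a rotation vector (axis times angle).
In Python, from cell import robot, vision gives the robot as it stands. The module is installed in compiled form; this text tells all that it offers.
- The arm moves only by the tool move_arm, never from a script. Its argument "deltas" is a list that holds one entry, the list of rows, each a list of 7 numbers: the turn, a rotation vector about the world's x, y, z in rad, then the shift along the world's x, y, z in m, then the opening, from -1 (shut) to 1 (fully open). A call has 1 to 12 rows; each row is the pose to reach, as a shift and turn from the pose commanded when the call began; what a row does not reach only later rows make up. A row lasts 1/10 s, in which the tool goes at most 50 mm and 8.59 degrees, less where a joint would pass 70% of its speed; a pose out of reach is approached as far as the arm can. A call with a gripper value outside its range is refused whole. The fingers move at their own pace and stop on an object; the grip force is fixed at half the most. Time passes only in rows, so rows that repeat a pose let the fingers close. It gives the time, the measured TCP pose, the force, the opening and the grip force at its end, in the units of the state.
- robot.read_state(): the state, without advancing time (a new reading comes with each control period).
- vision.capture(name): name is "side" or "top"; returns a dict with "frame" (480x640x3 uint8, red, green, blue), "intrinsics" (3x3 intrinsics, pixels), "world_from_camera" (4x4, takes a point from camera to world coordinates). Camera axes: x right, y up, looking along -z (the intrinsics and any distortion apply to the point x, -y, -z); pixel columns grow to the right and rows downward; lengths in m; the calibration is good to about 2 mm. A picture is of the moment at which its call begins. There is no depth.
- robot.finish_job(): hands the job in; it is judged then, once.
The state is a dict: "time_s": time; "joint_pos": joint angles; "qd": joint speeds; "joint_efforts": joint torques, N m; "tool_pos": TCP position; "eef_rot": TCP orientation; "wrist_force": force on the tool from outside, world axes, zero at the start; "ft_torque": the same for the moment, N m; "opening": finger opening in m; "grasp_force": force on a finger pad.
Only numpy, scipy, OpenCV 4.12 (cv2) and the standard library are available. Lean on these libraries where they do the work, as an engineer would, in place of code of your own. Each camera call takes 0.05 s, during which the arm holds its last target. There are 200 camera calls.

### The job

A cleaning brush has been left lying across the circuit board in the test jig: move it off and leave it lying flat in the grey open tray. Then swing the clamp arm over onto the board, lowering it gently without letting it slam, let go of it and leave it clamped for at least two seconds, and finally swing the arm all the way back open. Leave the board sitting in its nest and do not disturb the bottle, reel or meter.

Things in the scene. Friction and masses are not known exactly. Their poses are not given: they have to be found in the camera images.
- jig: fixed test jig: aluminium plate 240 (x) x 150 (y) x 15 mm with board nest and clamp. Origin: centre of the underside, on the table; z up; x points from nest to hinge. Side rails x = -85 to 45, y = +-50 to +-62 mm, tops 45 mm above the table; end stops 27 mm high at x = -87 and 47; steel hinge bracket 95 mm high, 52 mm wide (y), x = 68 to 102 mm
- clamp (a joint): clamp arm angle, rad: 0 = closed (arm level, foot on the board's big chip), 1.57 = upright, 2.0 = open stop, leaning back off the board. Its weight (0.3 kg) keeps it closed below about 1.57 and open above: it falls if let go between. Arm: steel bar 165 x 18 x 14 mm; round foot 24 mm diameter, 100 mm from the hinge, reaching 57 mm below the arm's axis
- clamp_hinge (a point): on the clamp's hinge axis and in the arm's middle plane, 80 mm above the table, at x = 85, y = 0 mm of the jig; axes as the jig's; the hinge axis is the jig's y axis
- clamp_grip (a point): where to hold the arm: on the axis of the black round cross grip (16 mm diameter, along the jig's y, standing out to +y up to 85 mm from the arm's middle plane) at the arm's free end. In the jig frame: x = 85 - 160 cos(angle), y = 55, z = 80 + 160 sin(angle) mm. Fingers can straddle it from above, closing along the jig's x
- board: green circuit board 120 x 96 x 3 mm, 0.12 kg, loose in the nest between rails and stops (2 mm play), with a black chip 40 x 40 x 5 mm in the middle where the clamp foot lands. Origin: centre of its underside, nominally at x = -20, y = 0, z = 15 mm of the jig; same axes as the jig
- brush: black hand brush, grey bristle block, about 90 g, 165 mm long, 20 mm thick: handle 24 mm wide (x = -82 to 27 mm), head 40 mm wide (x = 27 to 82). Starts lying flat across the tops of the two jig rails, over the board. Origin: middle of its length, underside; x towards the head, z up; centre of mass 10 mm towards the head
- tray: fixed open grey plastic tray 230 (x) x 130 (y) x 30 mm high, walls and floor 4 mm. Origin: centre of its underside, on the table; z up, x along its length
- cleaner: bystander: white bottle with cap, 54 mm diameter, 130 mm high, standing on the table; origin: centre of its underside
- reel: bystander: metal wire reel, 68 mm diameter, 50 mm high, standing on end; origin: centre of its underside
- meter: bystander: grey hand meter 80 (x) x 160 (y) x 34 mm lying on the table; origin: centre of its underside
Not all that is in view belongs to the job. There is more than one size of the board; the job needs the middle-sized.

How it is judged:
By the outcome, as a careful person would: the job done as asked, in the order asked, and still so for the second after the job is handed in, with the robot touching nothing.
It also fails if it takes over 70 s, if anything falls off the work surface, if the arm or the gripper's body presses on something with over 40 N, if the wrist force passes 120 N, or if a joint passes its speed limit or range.

## Working session

There is one attempt and no reset: what is moved stays moved. The work goes in short steps, Python scripts to look and compute and a tool call to move; the robot and the scene stay as the last step left them, time stands still between calls to the robot, and variables do not carry over. Pictures are saved under pics/ and viewed, at most 10 in all, crops included, and the job is handed in when it is done.

Besides the shell and the picture viewer there is one more tool, called after ">>>" as name(argument=value, ...), one argument or row to a line, values as JSON. move_arm: Moves the arm, as the interface text tells. Its arguments: {"type":"object","properties":{"deltas":{"type":"array"}},"required":["deltas"]}

```bash
mkdir -p pics
cat > h.py <<'E'
import numpy as np, cv2
from cell import robot, vision
def cap(n,save=None):
    c=vision.capture(n)
    if save: cv2.imwrite(f'pics/{save}.png',c['frame'][:,:,::-1])
    return c
def ray(c,u,v):
    K=c['intrinsics'];T=c['world_from_camera']
    d=np.linalg.inv(K)@np.array([u,v,1.]);d=np.array([d[0],-d[1],-d[2]])
    return T[:3,3],T[:3,:3]@d
def onz(c,u,v,z):
    o,d=ray(c,u,v);return o+d*(z-o[2])/d[2]
def proj(c,p):
    T=c['world_from_camera'];q=T[:3,:3].T@(np.array(p)-T[:3,3]);q=c['intrinsics']@np.array([q[0],-q[1],-q[2]]);return q[:2]/q[2]
E
python3 - <<'E'
from h import *
for n in('top','side'):
    c=cap(n,n+'1');print(c['intrinsics'],c['world_from_camera'],[k for k in c])
print(robot.read_state())
E
```

```text
[[479.36934887   0.         325.70061032]
 [  0.         479.36934887 228.52174667]
 [  0.           0.           1.        ]] [[ 1.11552992e-01  9.72570334e-01 -2.04114860e-01  4.27026365e-01]
 [-9.93758414e-01  1.09095894e-01 -2.32873489e-02 -1.40115838e-01]
 [-3.80491425e-04  2.05438633e-01  9.78669926e-01  9.40539871e-01]
 [ 0.00000000e+00  0.00000000e+00  0.00000000e+00  1.00000000e+00]] ['frame', 'intrinsics', 'world_from_camera']
[[441.55198565   0.         309.48824206]
 [  0.         441.55198565 230.98653993]
 [  0.           0.           1.        ]] [[ 0.99029589  0.10062898 -0.09585329  0.50289623]
 [-0.13885521  0.74506389 -0.65237951 -0.65573832]
 [ 0.00576854  0.65935848  0.75180657  0.67832639]
 [ 0.          0.          0.          1.        ]] ['frame', 'intrinsics', 'world_from_camera']
{'time_s': 0.1, 'joint_pos': array([ 1.02996945,  0.39913848,  0.04502194,  1.53773284, -0.01871041,
        1.20689403, -0.05069749]), 'qd': array([-0.00145563, -0.00282114, -0.00066113, -0.00386849,  0.00018526,
        0.00060707, -0.00040337]), 'joint_efforts': array([ 4.59501476e-03, -4.76261401e+01,  1.37048040e+00, -2.54949546e+01,
        1.19099082e-02,  5.02612093e-03,  8.23026426e-06]), 'tool_pos': array([ 0.27787664, -0.58732778,  0.40376299]), 'eef_rot': array([-3.06356063e+00, -6.88210809e-01,  7.65402559e-04]), 'wrist_force': array([ 0.0107386 , -0.02232076,  0.6484545 ]), 'ft_torque': array([-0.0067992,  0.0631359,  0.060574 ]), 'grasp_force': 0.0, 'opening': 0.0854946328991352}
```

View pics/top1.png

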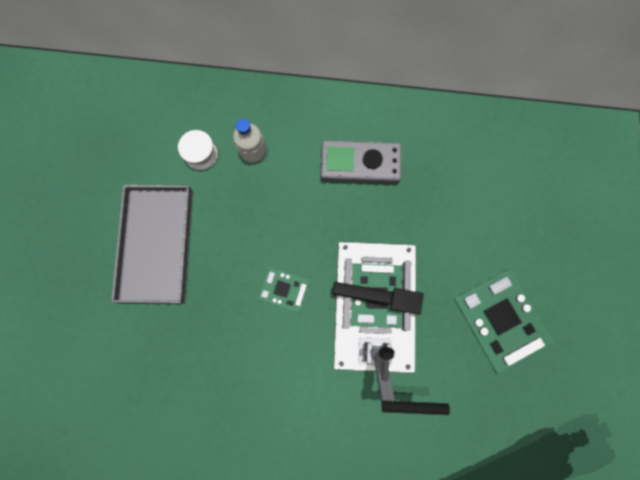

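View pics/side1.png

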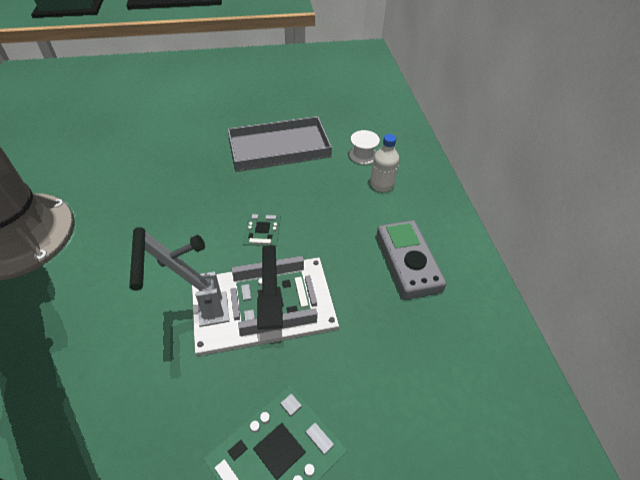

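Top view: the boards are the small one (283,290), the large one (503,318), and the one in the jig (375,290), which is the middle size and in the nest. The brush lies from (333,290) to its head at (423,302), the tray is at (152,245), and the clamp stands open with its grip at (385–450,408). I'll measure these next.

Run:
```python
from h import *
c=cap('top');f=c['frame'];g=f.astype(int)
hsv=cv2.cvtColor(f,cv2.COLOR_RGB2HSV)
def rect(m,z,name):
    cs,_=cv2.findContours(m.astype(np.uint8),cv2.RETR_EXTERNAL,cv2.CHAIN_APPROX_NONE)
    k=max(cs,key=cv2.contourArea)[:,0].astype(float)
    P=np.array([onz(c,u,v,z)[:2] for u,v in k]).astype(np.float32)
    r=cv2.minAreaRect(P*1000);print(name,r, 'box',np.round(cv2.boxPoints(r)).tolist());return r
def roi(m,x0,y0,x1,y1):
    o=np.zeros_like(m);o[y0:y1,x0:x1]=m[y0:y1,x0:x1];return o
white=(g.min(2)>190)
rect(roi(white,325,235,425,380),.015,'jig')
notgreen=~((hsv[...,0]>60)&(hsv[...,0]<95)&(hsv[...,1]>90))
rect(roi(notgreen,100,175,200,315),.03,'tray')
dark=(g.max(2)<45)
m=roi(dark,325,275,430,325)
m=cv2.morphologyEx(m.astype(np.uint8),cv2.MORPH_OPEN,np.ones((3,3)))
rect(m,.065,'brush')
rect(roi(dark,380,395,455,420),.225,'grip')
big=cv2.resize(f[235:425,325:455],None,fx=4,fy=3.15*4/3.15,interpolation=cv2.INTER_CUBIC)
big=cv2.resize(f[235:385,325:455],None,fx=4,fy=4,interpolation=cv2.INTER_CUBIC)
cv2.imwrite('pics/crop.png',big[:,:,::-1])
for n,v in dict(hl=(333,290),hd=(423,302)).items(): print(n,onz(c,*v,.065))
print(c['frame'][297,360],c['frame'][300,410],c['frame'][290,310],c['frame'][285,371])
```

```text
jig ((428.09686279296875, -232.55038452148438), (129.8352508544922, 148.64649963378906), 4.008828163146973) box [[358.0, -163.0], [369.0, -311.0], [498.0, -302.0], [488.0, -154.0]]
tray ((553.273681640625, 210.74484252929688), (236.6885223388672, 142.79949951171875), 5.925724506378174) box [[428.0, 270.0], [443.0, 128.0], [678.0, 152.0], [664.0, 294.0]]
brush ((484.4974060058594, -224.76487731933594), (37.0802116394043, 7.868261337280273), 88.32283020019531) box [[480.0, -243.0], [488.0, -243.0], [489.0, -206.0], [481.0, -206.0]]
grip ((333.7685546875, -278.0385437011719), (13.353833198547363, 91.9400863647461), 3.9425971508026123) box [[324.0, -233.0], [330.0, -324.0], [344.0, -323.0], [337.0, -232.0]]
hl [ 0.49766305 -0.14519998  0.065     ]
hd [ 0.4943496  -0.30923899  0.065     ]
[46 46 47] [52 52 53] [ 79 130 104] [ 84 138 110]
```

View pics/crop.png

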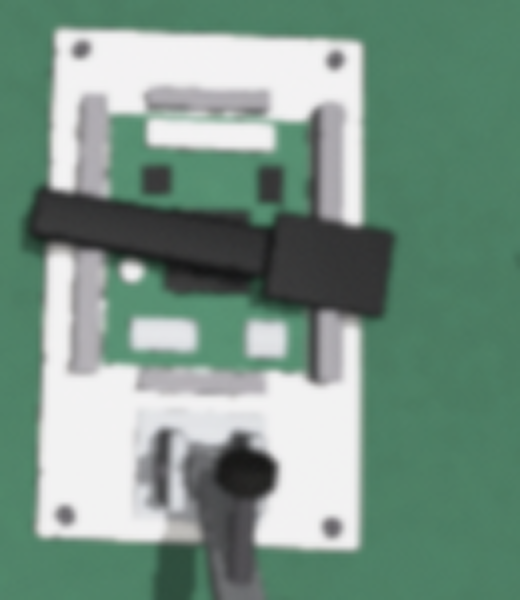

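The crop confirms the middle-sized board sits in the jig nest with the brush across the rails, handle end at crop (33,213) and head end at (388,275). Next I'll work out the poses.

```bash
cat >> h.py <<'E'
from scipy.spatial.transform import Rotation as R
def tool():
    s=robot.read_state();r=R.from_rotvec(s['eef_rot']);return s['tool_pos'],r
def yawy():
    y=tool()[1].as_matrix()[:,1];return np.degrees(np.arctan2(y[1],y[0]))
E
python3 - <<'E'
from h import *
c=cap('top');f=lambda x,y:(325+x/4,235+y/4)
J=np.array([onz(c,*f(*p),.015)[:2] for p in[(57,30),(362,42),(358,548),(38,535)]])
print('jigcorners',J.round(4).tolist());
ctr=J.mean(0);e=(J[2]+J[3]-J[0]-J[1])/2;e2=(J[1]+J[2]-J[0]-J[3])/2
print(ctr,np.linalg.norm(e),np.linalg.norm(e2),np.degrees(np.arctan2(e[1],e[0])),np.degrees(np.arctan2(e2[1],e2[0])))
ex=e/np.linalg.norm(e);a=np.arctan2(ex[1],ex[0]);a2=np.arctan2(e2[1],e2[0])-np.pi/2
a=np.arctan2(np.sin(a)+np.sin(a2),np.cos(a)+np.cos(a2));print('yaw',np.degrees(a))
ex=np.array([np.cos(a),np.sin(a)]);ey=np.array([-ex[1],ex[0]])
for ang in(2.0,1.57,0):
    for y in(55,65): print('grip',ang,y,ctr+ex*(.085-.16*np.cos(ang))+ey*y/1000,.08+.16*np.sin(ang))
g=ctr+ex*(.085-.16*np.cos(2))
for y in(0,.085): print('proj grip',proj(c,[*(g+ey*y),.08+.16*np.sin(2)]))
B={n:onz(c,*f(*p),.065)[:2] for n,p in dict(he_u=(37,188),he_l=(33,228),j_u=(270,227),j_l=(265,272),hd_ul=(279,214),hd_ur=(393,232),hd_lr=(383,314),hd_ll=(268,300)).items()}
for k,v in B.items(): print(k,v.round(4))
for u,v in[(123,186),(189,186),(184,303),(114,301)]: print('tray',onz(c,u,v,.03)[:2])
s=cap('side')
for u,v in[(229,130),(326,119),(331,151),(235,167)]: print('trayS',onz(s,u,v,.03)[:2])
for u,v in[(321,259),(338,328),(195,353),(191,0)]: print('jigS',onz(s,u,v,.015)[:2])
print('yawy',yawy())
E
```

```text
jigcorners [[0.5952, -0.1476], [0.6059, -0.2966], [0.368, -0.3122], [0.3572, -0.1641]]
[ 0.48158523 -0.23013425] 0.2384627530697945 0.14898340462132195 -176.14676725079457 -85.86068244835688
yaw -176.00372484957575
grip 2.0 55 [ 0.33420334 -0.29556462] 0.22548758829210908
grip 2.0 65 [ 0.33490026 -0.30554031] 0.22548758829210908
grip 1.57 55 [ 0.40075205 -0.29091543] 0.23999994926909352
grip 1.57 65 [ 0.40144896 -0.30089112] 0.23999994926909352
grip 0 55 [ 0.56023592 -0.27977365] 0.08
grip 0 65 [ 0.56093283 -0.28974934] 0.08
proj grip [388.96625716 406.67891751]
proj grip [449.17456411 409.35120484]
he_u [ 0.5123 -0.1459]
he_l [ 0.4941 -0.146 ]
j_u [ 0.5066 -0.2529]
j_l [ 0.4862 -0.2523]
hd_ul [ 0.5129 -0.2565]
hd_ur [ 0.5105 -0.3086]
hd_lr [ 0.4734 -0.3067]
hd_ll [ 0.4739 -0.2547]
tray [0.65764225 0.28958203]
tray [0.67219196 0.15983194]
tray [0.44507948 0.13029565]
tray [0.43406373 0.26183086]
trayS [0.43651051 0.25753172]
trayS [0.6786416  0.27193379]
trayS [0.66939544 0.1449024 ]
trayS [0.44703969 0.11741671]
jigS [ 0.59927204 -0.15291494]
jigS [ 0.60479589 -0.30071528]
jigS [ 0.36908026 -0.31361701]
jigS [0.31247728 1.09731317]
yawy -64.6821241983004
```

>>> move_arm(
  deltas=[
    [[0,0,0.12,0.04,0.02,0,1],[0,0,0.24,0.08,0.04,0,1],[0,0,0.36,0.12,0.065,0,1],[0,0,0.48,0.155,0.095,0,1],[0,0,0.6,0.185,0.13,0,1],[0,0,0.72,0.205,0.17,0,1],[0,0,0.84,0.215,0.215,0,1],[0,0,0.95,0.219,0.26,0,1],[0,0,1.03,0.219,0.305,0,1],[0,0,1.061,0.219,0.335,0,1],[0,0,1.061,0.219,0.354,0,1],[0,0,1.061,0.219,0.354,0,1]],
  ],
)

```text
time_s: 1.45
tool_pos: [0.4974, -0.2302, 0.405]
eef_rot: [-2.289, -2.151, -0.002]
wrist_force: [-0.2, -0.6, 0.5]
opening: 0.0853
grasp_force: 0.0
```

Run:
```python
from h import *
print(yawy(),tool()[0],tool()[1].as_matrix()[:,2])
```

```text
-3.5704408978571283 [ 0.49743389 -0.23017092  0.40501458] [ 4.46102233e-04  1.00516478e-03 -9.99999395e-01]
```

>>> move_arm(
  deltas=[
    [[0,0,0,0,-0.003,-0.045,1],[0,0,0,0,-0.003,-0.09,1],[0,0,0,0,-0.003,-0.13,1],[0,0,0,0,-0.003,-0.16,1],[0,0,0,0,-0.003,-0.18,1],[0,0,0,0,-0.003,-0.19,1],[0,0,0,0,-0.003,-0.19,1],[0,0,0,0,-0.003,-0.19,-1],[0,0,0,0,-0.003,-0.19,-1],[0,0,0,0,-0.003,-0.19,-1],[0,0,0,0,-0.003,-0.19,-1],[0,0,0,0,-0.003,-0.19,-1]],
  ],
)

```text
time_s: 2.65
tool_pos: [0.4974, -0.2367, 0.2157]
eef_rot: [2.294, 2.144, 0.001]
wrist_force: [-1.5, 0.6, 4.0]
opening: 0.023
grasp_force: 59.7
```

>>> move_arm(
  deltas=[
    [[0,0,0,0,0,0,-1],[0,0,0,0,0,0,-1],[0,0,0,0,0,0.01,-1],[0,0,0,0,0,0.03,-1],[0,0,0,0,0,0.06,-1],[0,0,0,0,0,0.1,-1],[0,0,0,0,0,0.14,-1],[0,0,0,0,0,0.17,-1],[0,0,0,0,0,0.19,-1],[0,0,0,0,0,0.2,-1],[0,0,0,0,0,0.2,-1]],
  ],
)

```text
time_s: 3.75
tool_pos: [0.497, -0.2365, 0.4159]
eef_rot: [2.294, 2.143, 0.001]
wrist_force: [0.2, 0.1, -1.3]
opening: 0.0229
grasp_force: 59.0
```

Run:
```python
from h import *
cap('side','side2');print(yawy(),tool()[0])
```

```text
-3.888919455593516 [ 0.49670694 -0.23646537  0.4144556 ]
```

View pics/side2.png

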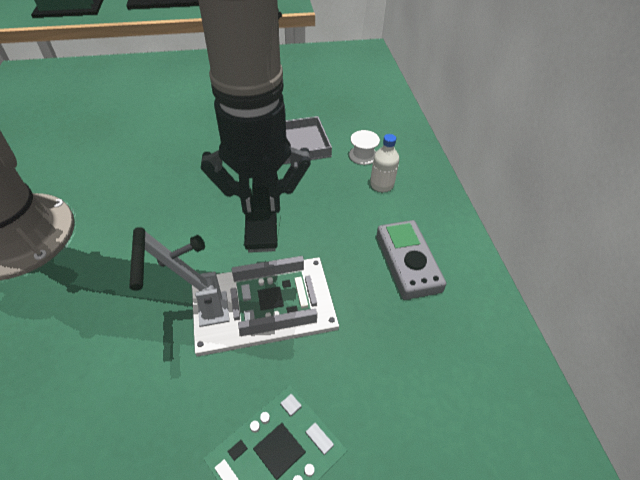

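The brush is held level with its head at (261,235), and the jig is clear. I'm carrying it to the tray.

>>> move_arm(
  deltas=[
    [[0,0,0.1,0,0.02,0,-1],[0,0,0.25,0.005,0.06,0,-1],[0,0,0.4,0.01,0.1,0,-1],[0,0,0.55,0.015,0.145,0,-1],[0,0,0.7,0.02,0.19,0,-1],[0,0,0.85,0.03,0.235,0,-1],[0,0,1.0,0.04,0.28,0,-1],[0,0,1.15,0.05,0.325,0,-1],[0,0,1.3,0.06,0.365,0,-1],[0,0,1.45,0.065,0.4,0,-1],[0,0,1.6,0.065,0.43,0,-1],[0,0,1.74,0.065,0.443,0,-1]],
  ],
)

```text
time_s: 5.0
tool_pos: [0.5606, 0.21, 0.4127]
eef_rot: [0.176, -3.133, -0.004]
wrist_force: [-0.9, 0.3, -1.1]
opening: 0.0228
grasp_force: 59.0
```

>>> move_arm(
  deltas=[
    [[0,0,0.02,0,0,0,-1],[0,0,0.02,0,0,0,-1],[0,0,0.02,0,0,-0.03,-1],[0,0,0.02,0,0,-0.07,-1]],
  ],
)

```text
time_s: 5.4
tool_pos: [0.5632, 0.2048, 0.3455]
eef_rot: [-0.181, 3.132, -0.0]
wrist_force: [0.6, -0.4, -2.8]
opening: 0.023
grasp_force: 59.0
```

Run:
```python
from h import *
print(yawy(),tool()[0],robot.read_state()['joint_pos'].round(2))
c=cap('top','top3')
```

```text
96.61845066637652 [0.56319753 0.20475181 0.34545143] [ 0.17  0.45 -0.78  1.72  0.35  1.12  0.97]
```

View pics/top3.png

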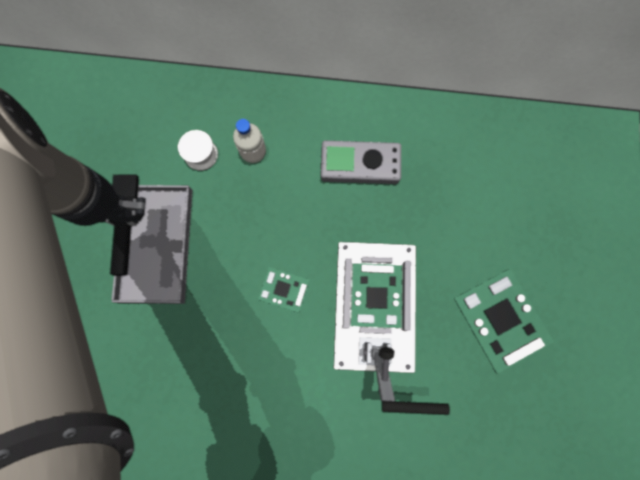

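The brush, seen at (123,230), is above the tray. The shift outward is parallax from its height. Lowering and releasing now.

>>> move_arm(
  deltas=[
    [[0,0,0,0,0,-0.04,-1],[0,0,0,0,0,-0.085,-1],[0,0,0,0,0,-0.125,-1],[0,0,0,0,0,-0.15,-1],[0,0,0,0,0,-0.162,-1],[0,0,0,0,0,-0.169,-1],[0,0,0,0,0,-0.169,-1],[0,0,0,0,0,-0.169,-1]],
  ],
)

```text
time_s: 6.25
tool_pos: [0.563, 0.2061, 0.1777]
eef_rot: [-0.187, 3.133, -0.0]
wrist_force: [-1.2, -1.2, 5.0]
opening: 0.0229
grasp_force: 62.5
```

>>> move_arm(
  deltas=[
    [[0,0,0,0,0,-0.002,-1],[0,0,0,0,0,-0.002,0],[0,0,0,0,0,-0.002,0.1],[0,0,0,0,0,-0.002,0.1],[0,0,0,0,0,0.01,0.1],[0,0,0,0,0,0.04,0.1],[0,0,0,0,0,0.085,0.1],[0,0,0,0,0,0.13,0.5],[0,0,0,0,0,0.175,1],[0,0,0,0,0,0.22,1],[0,0,0,0,0,0.25,1],[0,0,0,0,0,0.27,1]],
  ],
)

```text
time_s: 7.45
tool_pos: [0.5616, 0.2072, 0.4494]
eef_rot: [-0.191, 3.132, 0.003]
wrist_force: [0.7, -0.4, -0.5]
opening: 0.0852
grasp_force: 0.0
```

>>> move_arm(
  deltas=[
    [[0,0,-0.1,0,-0.02,0.02,1],[0,0,-0.25,-0.01,-0.06,0.04,1],[0,0,-0.4,-0.02,-0.1,0.05,1],[0,0,-0.55,-0.03,-0.145,0.05,1],[0,0,-0.7,-0.04,-0.19,0.05,1],[0,0,-0.85,-0.05,-0.235,0.05,1],[0,0,-1.0,-0.06,-0.28,0.05,1],[0,0,-1.15,-0.08,-0.325,0.05,1],[0,0,-1.3,-0.1,-0.37,0.05,1],[0,0,-1.45,-0.12,-0.41,0.05,1],[0,0,-1.55,-0.14,-0.45,0.05,1],[0,0,-1.62,-0.15,-0.48,0.05,1]],
  ],
)

```text
time_s: 8.65
tool_pos: [0.4098, -0.2757, 0.4962]
eef_rot: [2.147, 2.293, -0.001]
wrist_force: [-0.0, 0.2, -0.4]
opening: 0.0849
grasp_force: 0.0
```

Run:
```python
from h import *
print(yawy(),tool()[0],robot.read_state()['joint_pos'].round(2))
c=cap('top','top4')
```

```text
3.7740431592848007 [ 0.40976161 -0.27571019  0.49622736] [ 0.81  0.07 -0.32  1.76  0.02  1.32  0.55]
```

View pics/top4.png

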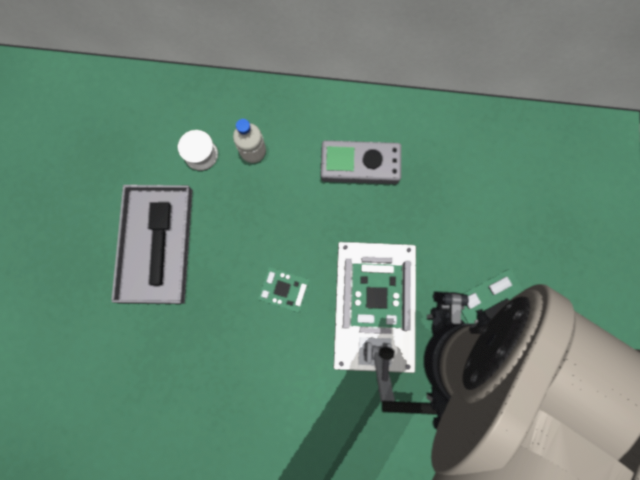

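The brush lies flat in the tray at (158,243). Now the clamp grip, which should be at (0.334, -0.298, 0.2255).

>>> move_arm(
  deltas=[
    [[0,0,0,-0.04,-0.012,0,1],[0,0,0,-0.07,-0.022,0,1],[0,0,0,-0.075,-0.022,-0.02,1],[0,0,0,-0.075,-0.022,-0.06,1],[0,0,0,-0.075,-0.022,-0.09,1],[0,0,0,-0.075,-0.022,-0.11,1],[0,0,0,-0.075,-0.022,-0.116,1],[0,0,0,-0.075,-0.022,-0.116,1]],
  ],
)

```text
time_s: 9.5
tool_pos: [0.3371, -0.2951, 0.3795]
eef_rot: [-2.138, -2.3, -0.001]
wrist_force: [0.4, -0.6, 0.4]
opening: 0.0854
grasp_force: 0.0
```

Run:
```python
from h import *
s=robot.read_state();print(yawy(),s['tool_pos'],s['joint_pos'].round(2),s['wrist_force'])
c=cap('side','side5')
```

```text
4.183073673776879 [ 0.33705808 -0.29510055  0.37954532] [ 0.88  0.07 -0.27  2.02  0.02  1.06  0.68] [ 0.38660354 -0.58731055  0.43728787]
```

View pics/side5.png

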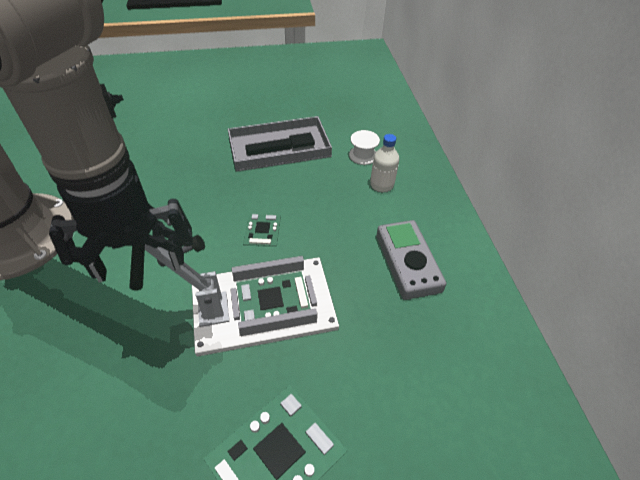

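The fingers straddle the cross grip, whose end shows at (138,270). Closing.

>>> move_arm(
  deltas=[
    [[0,0,0,-0.002,-0.003,0.001,1],[0,0,0,-0.002,-0.003,0.001,0],[0,0,0,-0.002,-0.003,0.001,-1],[0,0,0,-0.002,-0.003,0.001,-1],[0,0,0,-0.002,-0.003,0.001,-1],[0,0,0,-0.002,-0.003,0.001,-1],[0,0,0,-0.002,-0.003,0.001,-1],[0,0,0,-0.002,-0.003,0.001,-1]],
  ],
)

```text
time_s: 10.35
tool_pos: [0.3348, -0.2986, 0.3809]
eef_rot: [-2.14, -2.3, 0.0]
wrist_force: [-1.2, -0.0, 3.2]
opening: 0.0139
grasp_force: 58.4
```

Run:
```python
from h import *
s=robot.read_state();print(s['tool_pos'],s['opening'],s['wrist_force'],yawy())
ex=np.array([np.cos(np.radians(-176)),np.sin(np.radians(-176))])
f=lambda a:np.r_[ex*(-.16*np.cos(a)),.16*np.sin(a)]
for i,a in enumerate(np.arange(2,-.01,-.1)): print(round(a,2),(f(a)-f(2)).round(4).tolist())
```

```text
[ 0.33479138 -0.29859802  0.38090802] 0.01387562841527595 [-1.17209907 -0.04046233  3.19301537] 4.119522837741385
2.0 [0.0, 0.0, 0.0]
1.9 [0.0148, 0.001, 0.0059]
1.8 [0.0302, 0.0021, 0.0103]
1.7 [0.0459, 0.0032, 0.0132]
1.6 [0.0618, 0.0043, 0.0144]
1.5 [0.0777, 0.0054, 0.0141]
1.4 [0.0935, 0.0065, 0.0122]
1.3 [0.1091, 0.0076, 0.0087]
1.2 [0.1243, 0.0087, 0.0036]
1.1 [0.1388, 0.0097, -0.0029]
1.0 [0.1527, 0.0107, -0.0109]
0.9 [0.1656, 0.0116, -0.0202]
0.8 [0.1776, 0.0124, -0.0307]
0.7 [0.1885, 0.0132, -0.0424]
0.6 [0.1982, 0.0139, -0.0551]
0.5 [0.2065, 0.0144, -0.0688]
0.4 [0.2134, 0.0149, -0.0832]
0.3 [0.2189, 0.0153, -0.0982]
0.2 [0.2228, 0.0156, -0.1137]
0.1 [0.2252, 0.0157, -0.1295]
-0.0 [0.226, 0.0158, -0.1455]
```

>>> move_arm(
  deltas=[
    [[0,0,0,0.007,0.0005,0.003,-1],[0,0,0,0.0148,0.001,0.0059,-1],[0,0,0,0.022,0.0015,0.0083,-1],[0,0,0,0.0302,0.0021,0.0103,-1],[0,0,0,0.038,0.0026,0.0119,-1],[0,0,0,0.0459,0.0032,0.0132,-1],[0,0,0,0.0618,0.0043,0.0144,-1],[0,0,0,0.0777,0.0054,0.0141,-1],[0,0,0,0.0935,0.0065,0.0122,-1],[0,0,0,0.0935,0.0065,0.0122,-1]],
  ],
)

```text
time_s: 11.35
tool_pos: [0.4318, -0.2917, 0.3935]
eef_rot: [2.134, 2.3, 0.005]
wrist_force: [0.3, -0.4, 4.9]
opening: 0.014
grasp_force: 60.7
```

>>> move_arm(
  deltas=[
    [[0,0,0,0.0156,0.0011,-0.0035,-1],[0,0,0,0.0308,0.0022,-0.0086,-1],[0,0,0,0.0453,0.0032,-0.0151,-1],[0,0,0,0.0592,0.0042,-0.0231,-1],[0,0,0,0.0721,0.0051,-0.0324,-1],[0,0,0,0.0841,0.0059,-0.0429,-1],[0,0,0,0.095,0.0067,-0.0546,-1],[0,0,0,0.1047,0.0074,-0.0673,-1],[0,0,0,0.113,0.0079,-0.081,-1],[0,0,0,0.1165,0.0082,-0.088,-1],[0,0,0,0.1199,0.0084,-0.0954,-1],[0,0,0,0.1199,0.0084,-0.0954,-1]],
  ],
)

```text
time_s: 12.55
tool_pos: [0.5484, -0.2837, 0.2964]
eef_rot: [-2.14, -2.3, -0.0]
wrist_force: [-1.1, -2.7, -1.1]
opening: 0.0139
grasp_force: 62.0
```

>>> move_arm(
  deltas=[
    [[0,0,0,0.003,0.0002,-0.0074,-1],[0,0,0,0.0055,0.0004,-0.015,-1],[0,0,0,0.0076,0.0005,-0.0226,-1],[0,0,0,0.0094,0.0007,-0.0305,-1],[0,0,0,0.0108,0.0008,-0.0384,-1],[0,0,0,0.0118,0.0008,-0.0463,-1],[0,0,0,0.0122,0.0008,-0.051,-1],[0,0,0,0.0124,0.0008,-0.054,-1],[0,0,0,0.0125,0.0009,-0.0565,-1],[0,0,0,0.0126,0.0009,-0.058,-1],[0,0,0,0.0126,0.0009,-0.058,-1]],
  ],
)

```text
time_s: 13.65
tool_pos: [0.5605, -0.2829, 0.239]
eef_rot: [-2.14, -2.299, 0.001]
wrist_force: [-5.4, -1.6, 0.2]
opening: 0.0143
grasp_force: 58.4
```

>>> move_arm(
  deltas=[
    [[0,0,0,0,0,-0.001,-1],[0,0,0,0,0,-0.002,-1],[0,0,0,0,0,-0.003,-1],[0,0,0,0,0,-0.003,-1]],
  ],
)

```text
time_s: 14.05
tool_pos: [0.5607, -0.2828, 0.2385]
eef_rot: [-2.14, -2.299, 0.002]
wrist_force: [-9.2, 1.2, 12.4]
opening: 0.0139
grasp_force: 59.8
```

There is contact on the chip. Releasing, rising clear, and waiting over 2 s.

>>> move_arm(
  deltas=[
    [[0,0,0,0,0,0,-0.5],[0,0,0,0,0,0,0],[0,0,0,0,0,0,0.6],[0,0,0,0,0,0,1],[0,0,0,0,0,0,1],[0,0,0,0,0,0.02,1],[0,0,0,0,0,0.05,1],[0,0,0,0,0,0.08,1],[0,0,0,0,0,0.1,1],[0,0,0,0,0,0.1,1],[0,0,0,0,0,0.1,1],[0,0,0,0,0,0.1,1]],
  ],
)

```text
time_s: 15.25
tool_pos: [0.5604, -0.2826, 0.3349]
eef_rot: [-2.138, -2.298, 0.001]
wrist_force: [-0.8, -0.1, -0.6]
opening: 0.0854
grasp_force: 0.0
```

Run:
```python
from h import *
c=cap('side','side6');s=robot.read_state();print(s['tool_pos'],s['wrist_force'],s['time_s'])
```

```text
[ 0.56041109 -0.28264793  0.33481512] [ 0.1487677   0.05678352 -0.37814586] 15.3
```

View pics/side6.png

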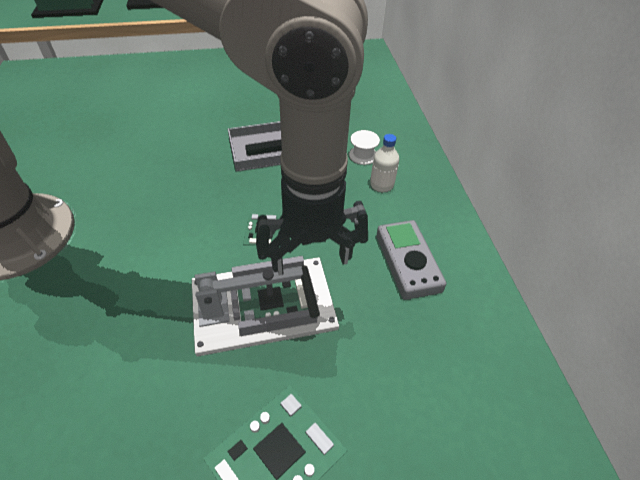

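The arm is level with its cross grip at (310,290), and the fingers are well clear. Waiting.

>>> move_arm(
  deltas=[
    [[0,0,0,0,0,0,1],[0,0,0,0,0,0,1],[0,0,0,0,0,0,1],[0,0,0,0,0,0,1],[0,0,0,0,0,0,1],[0,0,0,0,0,0,1],[0,0,0,0,0,0,1],[0,0,0,0,0,0,1],[0,0,0,0,0,0,1],[0,0,0,0,0,0,1],[0,0,0,0,0,0,1],[0,0,0,0,0,0,1]],
  ],
)

```text
time_s: 16.5
tool_pos: [0.561, -0.2828, 0.3365]
eef_rot: [2.14, 2.3, 0.0]
wrist_force: [0.3, 0.8, -0.1]
opening: 0.0853
grasp_force: 0.0
```

>>> move_arm(
  deltas=[
    [[0,0,0,0,0,0,1],[0,0,0,0,0,0,1],[0,0,0,0,0,0,1],[0,0,0,0,0,0,1],[0,0,0,0,0,0,1],[0,0,0,0,0,0,1],[0,0,0,0,0,0,1],[0,0,0,0,0,0,1],[0,0,0,0,0,0,1],[0,0,0,0,0,0,1],[0,0,0,0,0,0,1],[0,0,0,0,0,0,1]],
  ],
)

```text
time_s: 17.7
tool_pos: [0.561, -0.2828, 0.3366]
eef_rot: [2.14, 2.3, 0.0]
wrist_force: [1.3, 0.6, 0.4]
opening: 0.0853
grasp_force: 0.0
```

>>> move_arm(
  deltas=[
    [[0,0,0,0,0,-0.03,1],[0,0,0,0,0,-0.06,1],[0,0,0,0,0,-0.085,1],[0,0,0,0,0,-0.096,1],[0,0,0,0,0,-0.097,1],[0,0,0,0,0,-0.097,0.2],[0,0,0,0,0,-0.097,-1],[0,0,0,0,0,-0.097,-1],[0,0,0,0,0,-0.097,-1],[0,0,0,0,0,-0.097,-1],[0,0,0,0,0,-0.097,-1],[0,0,0,0,0,-0.097,-1]],
  ],
)

```text
time_s: 18.9
tool_pos: [0.5606, -0.283, 0.2404]
eef_rot: [-2.14, -2.299, 0.002]
wrist_force: [-3.0, -0.1, 5.3]
opening: 0.0138
grasp_force: 58.5
```

>>> move_arm(
  deltas=[
    [[0,0,0,-0.0002,0,0.008,-1],[0,0,0,-0.0008,-0.0001,0.016,-1],[0,0,0,-0.0032,-0.0002,0.0318,-1],[0,0,0,-0.0071,-0.0005,0.0473,-1],[0,0,0,-0.0126,-0.0009,0.0623,-1],[0,0,0,-0.0195,-0.0014,0.0767,-1],[0,0,0,-0.0278,-0.0019,0.0904,-1],[0,0,0,-0.0375,-0.0026,0.1031,-1],[0,0,0,-0.0484,-0.0034,0.1148,-1],[0,0,0,-0.0604,-0.0042,0.1253,-1],[0,0,0,-0.0733,-0.0051,0.1346,-1],[0,0,0,-0.0733,-0.0051,0.1346,-1]],
  ],
)

```text
time_s: 20.1
tool_pos: [0.489, -0.2874, 0.3797]
eef_rot: [2.133, 2.293, 0.008]
wrist_force: [7.0, 0.9, 6.6]
opening: 0.0139
grasp_force: 59.3
```

>>> move_arm(
  deltas=[
    [[0,0,0,-0.0139,-0.001,0.008,-1],[0,0,0,-0.0284,-0.002,0.0145,-1],[0,0,0,-0.0436,-0.0031,0.0196,-1],[0,0,0,-0.0592,-0.0042,0.0231,-1],[0,0,0,-0.075,-0.0053,0.025,-1],[0,0,0,-0.0909,-0.0064,0.0253,-1],[0,0,0,-0.1068,-0.0075,0.0241,-1],[0,0,0,-0.1225,-0.0086,0.0212,-1],[0,0,0,-0.13,-0.0091,0.019,-1],[0,0,0,-0.1379,-0.0097,0.0168,-1],[0,0,0,-0.1379,-0.0097,0.0168,-1],[0,0,0,-0.1379,-0.0097,0.0168,-1]],
  ],
)

```text
time_s: 21.3
tool_pos: [0.3484, -0.298, 0.3955]
eef_rot: [2.143, 2.295, -0.003]
wrist_force: [-6.4, 2.2, 20.2]
opening: 0.0134
grasp_force: 70.2
```

>>> move_arm(
  deltas=[
    [[0,0,0,-0.004,-0.0003,-0.004,-1],[0,0,0,-0.008,-0.0006,-0.008,-1],[0,0,0,-0.011,-0.0009,-0.011,-1],[0,0,0,-0.011,-0.0009,-0.011,-1],[0,0,0,-0.011,-0.0009,-0.011,-1]],
  ],
)

```text
time_s: 21.8
tool_pos: [0.3357, -0.299, 0.3876]
eef_rot: [-2.141, -2.294, 0.01]
wrist_force: [-18.4, 6.8, 45.3]
opening: 0.013
grasp_force: 77.0
```

Radial load only, and the arm is at the stop. I'll unload, then release.

>>> move_arm(
  deltas=[
    [[0,0,0,0,0,0.003,-1],[0,0,0,-0.001,0,0.006,-1],[0,0,0,-0.001,0,0.006,-1]],
  ],
)

```text
time_s: 22.1
tool_pos: [0.3354, -0.2989, 0.388]
eef_rot: [-2.141, -2.296, 0.006]
wrist_force: [-6.9, -1.1, 13.2]
opening: 0.0134
grasp_force: 73.4
```

>>> move_arm(
  deltas=[
    [[0,0,0,0,0,0.001,-0.6],[0,0,0,0,0,0.001,0],[0,0,0,0,0,0.001,0.6],[0,0,0,0,0,0.001,1],[0,0,0,0,0,0.001,1],[0,0,0,0,0,0.015,1],[0,0,0,0,0,0.045,1],[0,0,0,0,0,0.085,1],[0,0,0,0,0,0.12,1],[0,0,0,0,-0.03,0.14,1],[0,0,0,0,-0.075,0.14,1],[0,0,0,0.02,-0.12,0.14,1]],
  ],
)

```text
time_s: 23.3
tool_pos: [0.3561, -0.4203, 0.5277]
eef_rot: [2.141, 2.296, -0.003]
wrist_force: [0.6, -0.0, 0.9]
opening: 0.0856
grasp_force: 0.0
```

>>> move_arm(
  deltas=[
    [[0,0,0,0,-0.04,0,1],[0,0,0,0,-0.085,0,1],[0,0,0,0,-0.12,0,1],[0,0,0,0,-0.14,0,1],[0,0,0,0,-0.14,0,1],[0,0,0,0,-0.14,0,1]],
  ],
)

```text
time_s: 23.9
tool_pos: [0.3581, -0.5582, 0.5252]
eef_rot: [-2.139, -2.299, -0.002]
wrist_force: [-0.4, 1.1, 0.1]
opening: 0.0854
grasp_force: 0.0
```

Run:
```python
from h import *
t=cap('top')['frame'];s=cap('side')['frame']
a=t[120:430,100:520];b=s[100:400,100:450]
b=cv2.resize(b,None,fx=310/300,fy=310/300)
im=np.hstack([a,b])[:,:790];cv2.imwrite('pics/final.png',im[:,:,::-1])
```

```text
(no output)
```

View pics/final.png

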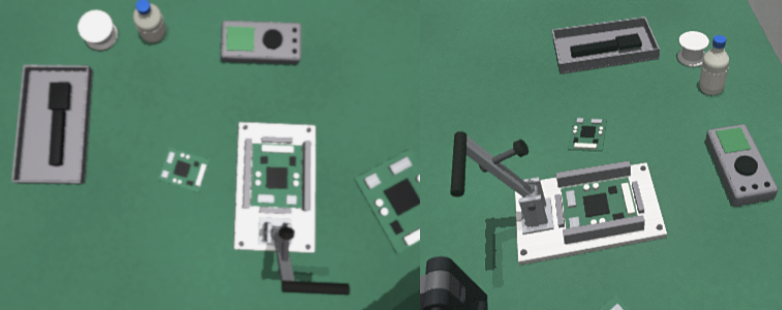

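The final picture shows the clamp fully open (grip at (315,288) in the left half), the board in its nest at (277,178), the brush flat in the tray at (57,122), and the bottle, reel and meter where they started. Handing in.

```bash
python3 -c "
from h import *
print(robot.finish_job())"
```

```text
the job is handed in; nothing more can be done
None
```

The job is handed in (the judge's result wasn't shown): the brush lies flat in the tray, the clamp was lowered gently, left clamped for over 2 s and swung fully back open, and the board is still in its nest with the bottle, reel and meter untouched.

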